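Release the safety catch and hold the glue press shut

ROBOT

A 6-joint arm with a two-finger parallel gripper is mounted at the origin on the work surface. World frame = base frame: x ahead of the robot, y to its left, z up, the work surface at z = 0. Lengths are in m, angles in rad, forces in N, time in s.
With the tool pointing down it reaches from about 0.425 to 0.95 m from the base axis. Payload 3.5 kg.
Tool frame: the origin (TCP) lies midway between the tips of the shut fingers; the grasp point (between the pads) lies 19 mm behind it; z points along the fingers, y is the line along which they close (so a half turn about z gives the same grasp; the last joint's range is limited). The gripper opens to 85 mm and grips with 20 to 120 N. Pads are 22 mm wide; open, the fingers measure 114 mm over their backs; the gripper's body (76 mm by 85 mm) begins 54 mm behind the grasp point. The pads swing forward as they close: fully open they stand 13 mm farther back than shut.
Start: joints at [1.091, 0.286, 1.577, -0, 1.279, -0.15], TCP at [0.219, 0.639, 0.231] pointing down, gripper open.
Joint ranges: [-2.77, 2.77], [-0.9, 2.22], [0.21, 2.48], [-1.53, 4.67], [0.24, 2.81], [-2.84, 2.84]. Speed limits (rad/s): [2.79, 2.79, 3.14, 3.14, 3.14, 3.14].

INTERFACE

Orientations are given as a unit quaternion [x, y, z, w].
In Python, from plant import ctrl, cams, order gives the robot as it stands.
- The arm moves only by the tool move_arm, never from a script. Its argument "plan" is one flat list of numbers, 7 for each row, row after row: the shift along the world's x, y, z in mm, then the turn, a rotation vector about the world's x, y, z in degrees, then the finger opening in mm, from 0 to 85.4. A call has 1 to 12 rows; each row shifts and turns the commanded pose from where the row before left it; what a row does not reach is not made up. A row lasts 1/10 s, in which the tool goes at most 50 mm and 8.59 degrees, less where a joint would pass 70% of its speed; a pose out of reach is approached as far as the arm can. A call is refused whole if a number of a shift passes 50 or a number of a turn 8.59, either way. A call with a gripper value outside its range is refused whole. The fingers move at their own pace and stop on an object; "newtons" is the grip in N (left out, the last holds). Time passes only in rows, so rows that do not move let the fingers close. It gives the time, the measured TCP pose, the force, the opening and the grip force at its end, in the units of the state.
- ctrl.get_state(): the state, without advancing time (a new reading comes with each control period).
- cams.read_camera(name): name is "side" or "top"; returns a dict with "color" (384x512x3 uint8, red, green, blue), "fov_y" (degrees; the focal length in pixels is half the picture's height over the tangent of half this angle, whatever the lens; pixels are square), "cx", "cy" (the principal point, pixels), "origin" and "orientation" of the camera in the world. Camera axes: x right, y up, looking along -z (the intrinsics and any distortion apply to the point x, -y, -z); pixel columns grow to the right and rows downward; lengths in m; the calibration is good to about 2 mm. A picture is of the moment at which its call begins. There is no depth.
- order.sign_off(): hands the job in; it is judged then, once.
The state is a dict: "time": time; "qpos": joint angles; "dq": joint speeds; "joint_efforts": joint torques, N m; "eef_pos": TCP position; "tcp_rot": TCP orientation; "contact_force": force on the tool from outside, world axes, zero at the start; "wrist_torque": the same for the moment, N m; "opening": opening from 0.0 (shut) to 1.0 (fully open); "finger_force": force on a finger pad.
Only numpy, scipy, OpenCV 4.12 (cv2) and the standard library are available. Lean on these libraries where they do the work, as an engineer would, in place of code of your own. Each camera call takes 0.05 s, during which the arm holds its last target. There are 200 camera calls.

TASK

Press the glued cardboard wreath blank that lies in the hand press: first flip the safety catch on the press's left side all the way outward, off the lever, then pull the lever by its cross bar towards the press's front until it is fully home at its stop. Keep holding the lever there with the gripper: the program finishes while holding it, and must not let go. Leave the other things on the table where they are.

Things in the scene. Friction and masses are not known exactly. Their poses are not given: they have to be found in the camera images.
- press: The hand press for gluing cardboard wreath blanks: painted grey base 240 x 240 x 18 mm fixed to the table, a grey head 70 mm wide over the bed (head top 130 mm above the table), a lever that straddles the head and a safety catch on the left side (+y of the press). Origin on the table under the head; x points to the rear of the press (away from the operator), y to its left, z up. It stands within 20 degrees of square to the robot.
- lever_bar (a point): Middle of the lever's black round cross bar. The bar is 16 mm thick, 140 mm long, lies along the press's y and has 110 mm free between the two flat steel lever arms (10 mm wide) that carry it. It stands 150 mm from the lever's hinge; at rest it is 255 mm above the table, pulled home 209 mm. Nothing is above it, and the space between the arms below it is free down to the head.
- lever_hinge (a point): Point on the lever's hinge axis midway between its arms, 110 mm above the table; the axis runs along the press's y. Does not move with the lever.
- lever (a joint): Lever angle in rad. 0: at rest, leaning 0.25 rad to the rear from upright. It grows as the bar is pulled over towards the press's front (-x) and down, to its stop at 1.1 rad (bar then leaning 0.85 rad to the front), where the press plate lies on the blanks. A spring pulls it back to 0 when let go: at the bar it takes about 5 N to start and about 6 to 8 N to hold at the stop. With the catch on, it is blocked after 0.1 to 0.2 rad.
- catch_knob (a point): Centre of the black ball knob, 26 mm in diameter, at the upper end of the steel safety catch. With the catch on it is about 200 mm above the table, 140 mm to the left (+y) of the press's middle; flipped over it is about 220 mm to the left and 107 mm above the table. Its stem (10 mm thick) comes from below and from the lever's side.
- catch_hinge (a point): Point on the catch's hinge axis level with the knob, 100 mm above the table; the axis runs along the press's x. The knob stands 102 mm from it. Does not move with the catch.
- catch (a joint): Catch angle in rad. Near 0 (up to 0.15) at the start: on, its tongue (12 mm square) lying across the front of the lever's left arm. It grows as the knob is swung outward, to the press's left (+y) and down, to its stop at 1.25; the tongue is clear of the lever from about 0.5. About 1.5 to 2 N at the knob; it stays where it is left.
- glue_mid (a point): Bystander, to be left alone: white glue bottle with a screw cap, 52 mm across, 130 mm tall. This is its centre, half-way up.
- jar_mid (a point): Bystander, to be left alone: glass jar with a metal lid, 72 mm across, 95 mm tall. This is its centre, half-way up.
- tape_mid (a point): Bystander, to be left alone: cardboard ring (empty tape core) lying flat, 90 mm across, 24 mm high. This is its centre, half-way up.
- eraser_mid (a point): Bystander, to be left alone: wooden board eraser with grey felt underside, 50 x 120 x 40 mm. This is its centre, half-way up.
- remote_mid (a point): Bystander, to be left alone: grey remote control lying flat, 45 x 150 x 20 mm. This is its centre, half-way up.
- mug_mid (a point): Bystander, to be left alone: white cup without handle, 76 mm across, 85 mm tall. This is its centre, half-way up.
- woodblock_mid (a point): Bystander, to be left alone: plain wooden block, 60 x 90 x 35 mm. This is its centre, half-way up.

How it is judged:
By the outcome, as a careful person would: the job done as asked, in the order asked, and still so for the second after the job is handed in, while the arm keeps its last pose, push and grip.
It also fails if it takes over 51 s, if anything falls off the work surface, if the arm or the gripper's body presses on something with over 40 N, if the wrist force passes 120 N, or if a joint passes its speed limit or range.

## Working session

There is one attempt and no reset: what is moved stays moved. The work goes in short steps, Python scripts to look and compute and a tool call to move; the robot and the scene stay as the last step left them, time stands still between calls to the robot, and variables do not carry over. Pictures are saved under pics/ and viewed, at most 10 in all, crops included, and the job is handed in when it is done.

Besides the shell and the picture viewer there is one more tool, called as name(argument=value, ...) on one line, values as JSON. move_arm: Moves the arm, as the interface text tells. Its arguments: {"type":"object","properties":{"plan":{"type":"array","items":{"type":"number"}},"newtons":{"type":"number"}},"required":["plan"]}

```bash
mkdir -p pics; ls
cat > h.py <<'E'
import numpy as np, cv2
from scipy.spatial.transform import Rotation as R
from plant import ctrl, cams, order
def ray(c,u,v):
    f=c["color"].shape[0]/2/np.tan(np.radians(c["fov_y"])/2)
    p=np.array([[[(u-c["cx"])/f,(v-c["cy"])/f]]],float)
    d=np.array(c.get("distortion",np.zeros(5)),float) if c.get("distortion") is not None else np.zeros(5)
    x,y=cv2.undistortPoints(p,np.eye(3),d)[0,0]
    w=R.from_quat(c["orientation"]).apply([x,-y,-1]); return np.array(c["origin"]),w/np.linalg.norm(w)
def plane(c,u,v,z):
    o,d=ray(c,u,v); return o+d*(z-o[2])/d[2]
def tri(c1,p1,c2,p2):
    o1,d1=ray(c1,*p1); o2,d2=ray(c2,*p2)
    s=np.linalg.lstsq(np.c_[d1,-d2],o2-o1,rcond=None)[0]
    a,b=o1+d1*s[0],o2+d2*s[1]; return (a+b)/2,np.linalg.norm(a-b)
def proj(c,P):
    f=c["color"].shape[0]/2/np.tan(np.radians(c["fov_y"])/2)
    q=R.from_quat(c["orientation"]).inv().apply(np.array(P)-c["origin"])
    return c["cx"]+f*q[...,0]/-q[...,2], c["cy"]-f*q[...,1]/-q[...,2]
def shot(n):
    r={}
    for k in("side","top"):
        r[k]=cams.read_camera(k); cv2.imwrite(f"pics/{n}_{k}.png",r[k]["color"][:,:,::-1])
    return r
E
python3 - <<'E'
from h import *
r=shot("a")
for k in r: print(k,{a:b for a,b in r[k].items() if a!="color"})
im=[cv2.imread(f"pics/a_{k}.png") for k in r]
print(ctrl.get_state())
E
```

```text
pics
side {'fov_y': 50.947836952051006, 'cx': 250.73118346401105, 'cy': 186.55506476355734, 'origin': array([-0.20748576, -0.67980084,  0.88891514]), 'orientation': array([ 0.42814082, -0.19138202, -0.35642077,  0.80810432])}
top {'fov_y': 55.212079490883895, 'cx': 263.1949919970811, 'cy': 188.6604376086264, 'origin': array([0.48558144, 0.05221276, 1.1679058 ]), 'orientation': array([-0.02709018,  0.04398549,  0.7133506 , -0.69890079])}
{'time': 0.1, 'qpos': array([ 1.09096555e+00,  2.87193489e-01,  1.57802671e+00, -1.23200659e-05,
        1.27864220e+00, -1.50007343e-01]), 'dq': array([-0.00069539, -0.00122354, -0.00587664, -0.00105443,  0.00080952,
       -0.00202312]), 'joint_efforts': array([ 4.53273078e-04, -4.07294512e+01, -2.93700814e+01, -1.53066458e-04,
        3.46516434e-03, -5.12398145e-06]), 'eef_pos': array([0.2183141 , 0.63808288, 0.23001   ]), 'tcp_rot': array([ 1.64163386e-01,  9.86432509e-01, -1.08089159e-03, -3.45909158e-04]), 'contact_force': array([0.55277433, 0.36471701, 0.10945624]), 'wrist_torque': array([ 0.04751328,  0.00749266, -0.05764591]), 'finger_force': 0.0, 'opening': 1.0019180082690204}
```

View pics/a_side.png

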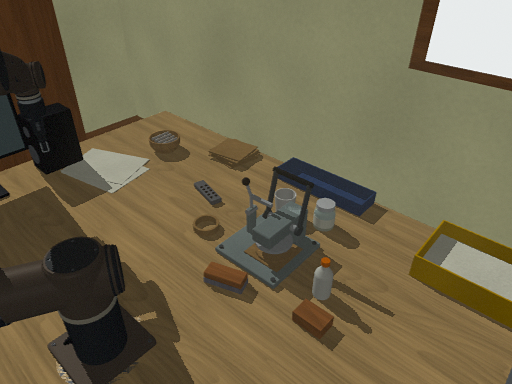

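View pics/a_top.png

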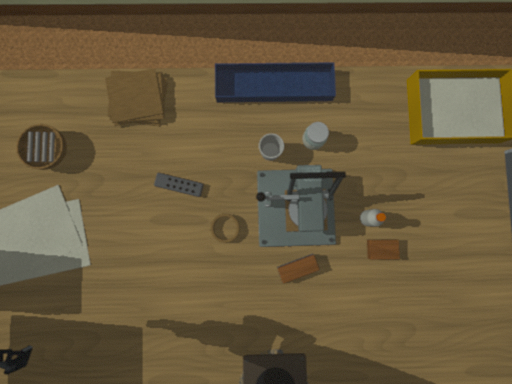

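The side view shows the press with its knob at about (246,181) and its bar from (275,168) to (312,186). The top view shows the knob at about (261,197) and the bar from (290,176) to (344,174). I'll take finer positions using dark masks.

```bash
cat > m.py <<'E'
from h import *
def blobs(c,box,t=45):
    x0,y0,x1,y1=box
    m=(c["color"][y0:y1,x0:x1].max(2)<t).astype(np.uint8)
    n,l,s,ce=cv2.connectedComponentsWithStats(m)
    return [(s[i].tolist(),(ce[i]+[x0,y0]).round(1).tolist()) for i in range(1,n) if s[i,4]>8]
E
python3 - <<'E'
from m import *
r={k:cams.read_camera(k) for k in("side","top")}
print(blobs(r["side"],(235,155,325,250)))
print(blobs(r["top"],(250,165,350,250)))
S=cv2.resize(r["side"]["color"][150:290,205:345],(560,560),interpolation=3)
T=cv2.resize(r["top"]["color"][160:260,245:355],(616,560),interpolation=3)
a=np.hstack([S,T]); a=cv2.resize(a,(800,int(560*800/1176)))
cv2.imwrite("pics/b.png",a[:,:,::-1])
# rough
print(tri(r["side"],(246,181),r["top"],(261,197)))
print(tri(r["side"],(275,168),r["top"],(290,176)),tri(r["side"],(312,186),r["top"],(344,174)))
E
```

```text
[([39, 12, 40, 69, 421], [297.6, 193.6]), ([34, 21, 9, 26, 81], [272.7, 189.0]), ([8, 23, 7, 7, 40], [245.8, 181.1]), ([28, 52, 9, 12, 39], [266.6, 212.2])]
[([41, 7, 54, 16, 286], [319.7, 175.6]), ([7, 28, 8, 8, 44], [260.8, 196.4])]
(array([0.560787  , 0.03443375, 0.20050168]), np.float64(0.0004197967388962876))
(array([ 0.60846894, -0.03907422,  0.25673194]), np.float64(0.0015652040629208874)) (array([ 0.61036631, -0.17508282,  0.25300584]), np.float64(0.0018027128217158511))
```

View pics/b.png

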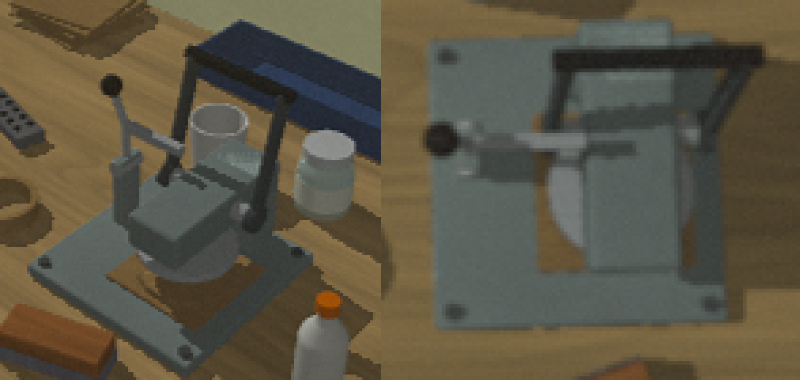

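The two views agree to about 1.5 mm. The knob is near (0.561, 0.034, 0.200), the bar middle is near (0.609, -0.107, 0.255), and the press is about 1° off square. I'll grip the knob with the fingers closing along x, so it can pivot in the grip while I follow the arc.

move_arm(plan=[21.4,-37.7,5,0,0,-4.4,85,21.4,-37.7,5,0,0,-4.4,85,21.4,-37.7,5,0,0,-4.4,85,21.4,-37.7,5,0,0,-4.4,85,21.4,-37.7,5,0,0,-4.4,85,21.4,-37.7,5,0,0,-4.4,85,21.4,-37.7,5,0,0,-4.4,85,21.4,-37.7,5,0,0,-4.4,85,21.4,-37.7,5,0,0,-4.4,85,21.4,-37.7,5,0,0,-4.4,85,21.4,-37.7,5,0,0,-4.4,85,21.4,-37.7,5,0,0,-4.4,85])

```text
time: 1.4
eef_pos: [0.4758, 0.1846, 0.2915]
tcp_rot: [0.587, 0.81, 0.0, 0.0]
contact_force: [1.0, 0.8, -0.1]
opening: 0.993
finger_force: 0.0
```

move_arm(plan=[21.4,-37.7,5,0,0,-4.4,85,21.4,-37.7,5,0,0,-4.4,85,21.4,-37.7,5,0,0,-4.4,85,21.4,-37.7,5,0,0,-4.4,85,0,0,0,0,0,0,85,0,0,0,0,0,0,85])

```text
time: 2.0
eef_pos: [0.561, 0.0348, 0.3109]
tcp_rot: [0.703, 0.711, -0.0, -0.001]
contact_force: [-0.1, 0.1, 0.4]
opening: 0.997
finger_force: 0.0
```

move_arm(plan=[0,0,-32,0,0,0,70,0,0,-32,0,0,0,60,0,0,-32,0,0,0,60,0,0,-33,0,0,0,60,0,0,0,0,0,0,60,0,0,0,0,0,0,15,0,0,0,0,0,0,15,0,0,0,0,0,0,15,0,0,0,0,0,0,15,0,0,0,0,0,0,15,0,0,0,0,0,0,15], newtons=30)

```text
time: 3.1
eef_pos: [0.5628, 0.0358, 0.1852]
tcp_rot: [0.703, 0.711, 0.002, 0.002]
contact_force: [0.7, 2.9, 5.8]
opening: 0.283
finger_force: 29.6
```

Run:
```python
from m import *
r={k:cams.read_camera(k) for k in("side","top")}
S=cv2.resize(r["side"]["color"][130:270,205:345],(560,560),interpolation=3)
T=cv2.resize(r["top"]["color"][160:260,245:355],(616,560),interpolation=3)
a=np.hstack([S,T]); a=cv2.resize(a,(800,int(560*800/1176)))
cv2.imwrite("pics/c.png",a[:,:,::-1])
# arc about hinge: knob now
for k in range(0,11): 
    f=.22+1.3*k/10; print(k,round(102*np.sin(f)),round(102*np.cos(f)))
```

```text
0 22 100
1 35 96
2 47 90
3 58 84
4 69 75
5 78 66
6 86 55
7 92 44
8 97 31
9 100 18
10 102 5
```

View pics/c.png

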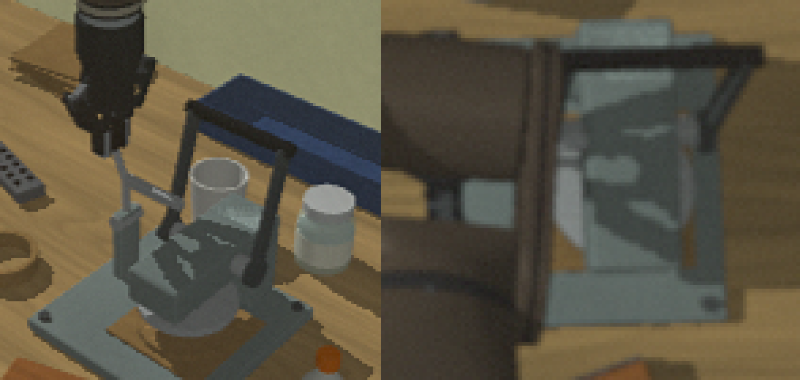

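The knob is held (about 24 mm opening, 30 N). Next I swing it along the arc.

move_arm(plan=[0,6.5,-2,0,0,0,15,0,6.5,-2,0,0,0,15,0,6,-3,0,0,0,15,0,6,-3,0,0,0,15,0,5.5,-3,0,0,0,15,0,5.5,-3,0,0,0,15,0,5.5,-4.5,0,0,0,15,0,5.5,-4.5,0,0,0,15,0,4.5,-4.5,0,0,0,15,0,4.5,-4.5,0,0,0,15])

```text
time: 4.2
eef_pos: [0.5621, 0.0916, 0.1489]
tcp_rot: [0.703, 0.711, 0.001, 0.001]
contact_force: [3.9, -0.2, 3.6]
opening: 0.276
finger_force: 31.2
```

move_arm(plan=[0,4,-5.5,0,0,0,15,0,4,-5.5,0,0,0,15,0,3,-5.5,0,0,0,15,0,3,-5.5,0,0,0,15,0,2.5,-6.5,0,0,0,15,0,2.5,-6.5,0,0,0,15,0,1.5,-6.5,0,0,0,15,0,1.5,-6.5,0,0,0,15,0,1,-6,0,0,0,15,0,0,-4,0,0,0,15,0,0,0,0,0,0,15])

```text
time: 5.3
eef_pos: [0.562, 0.1149, 0.0915]
tcp_rot: [0.703, 0.711, 0.001, 0.0]
contact_force: [1.8, 1.4, 8.9]
opening: 0.281
finger_force: 33.0
```

move_arm(plan=[0,0,-3,0,0,0,15,0,0,-3,0,0,0,15,0,0,0,0,0,0,15])

```text
time: 5.6
eef_pos: [0.5623, 0.1148, 0.0888]
tcp_rot: [0.703, 0.712, 0.0, 0.0]
contact_force: [-3.8, 1.3, 22.9]
opening: 0.276
finger_force: 34.9
```

The force climbed to 23 N without the knob moving, so the catch is at its stop. I'll ease off, release and rise.

move_arm(plan=[0,0,5,0,0,0,15,0,0,0,0,0,0,60,0,0,0,0,0,0,60,0,0,0,0,0,0,60,0,0,20,0,0,0,60,0,0,45,0,0,0,60,0,0,45,0,0,0,60,0,0,45,0,0,0,60,0,0,45,0,0,0,60,0,0,45,0,0,0,60,0,0,0,0,0,0,60])

```text
time: 6.7
eef_pos: [0.5631, 0.1145, 0.3419]
tcp_rot: [0.703, 0.711, 0.004, 0.004]
contact_force: [0.6, -0.4, 0.3]
opening: 0.703
finger_force: 0.0
```

Run:
```python
from m import *
r={k:cams.read_camera(k) for k in("side","top")}
print(blobs(r["side"],(200,150,325,280)))
S=cv2.resize(r["side"]["color"][130:270,205:345],(560,560),interpolation=3)
T=cv2.resize(r["top"]["color"][160:260,225:355],(728,560),interpolation=3)
a=np.hstack([S,T]); a=cv2.resize(a,(800,int(560*800/1288)))
cv2.imwrite("pics/d.png",a[:,:,::-1])
h=np.array([.5625,.013,.1])
for t in(.9,1.1,1.25): 
    f=.2+t; print(t,proj(r["side"],h+[0,.102*np.sin(f),.102*np.cos(f)]))
```

```text
[([73, 17, 41, 69, 392], [297.1, 193.0]), ([67, 28, 10, 34, 59], [271.6, 196.8]), ([26, 41, 6, 7, 31], [228.3, 194.0]), ([63, 63, 5, 6, 12], [264.9, 215.6])]
0.9 (np.float64(230.95647133589839), np.float64(186.7256601384476))
1.1 (np.float64(229.50731577735567), np.float64(190.61320159105335))
1.25 (np.float64(228.98976277166847), np.float64(193.9557973817248))
```

View pics/d.png

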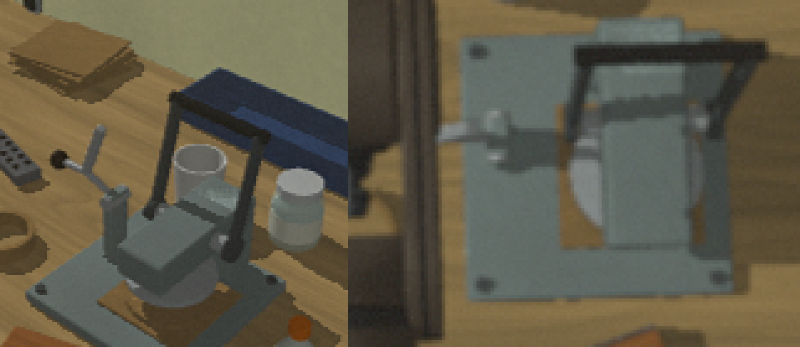

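The side view shows the knob at (228.3, 194.0), which matches a catch angle of 1.25, with the tongue clear. Next I move over the bar, descend and grip.

move_arm(plan=[7.7,-37,0,0,0,0,60,7.7,-37,0,0,0,0,60,7.7,-37,0,0,0,0,60,7.7,-37,0,0,0,0,60,7.7,-37,0,0,0,0,60,7.7,-37,0,0,0,0,60,0,0,0,0,0,0,60,0,0,-35,0,0,0,60,0,0,-35,0,0,0,60,0,0,-35,0,0,0,60,0,0,0,0,0,0,60])

```text
time: 7.9
eef_pos: [0.6023, -0.1053, 0.2198]
tcp_rot: [0.703, 0.712, -0.004, -0.008]
contact_force: [0.5, 0.2, 0.3]
opening: 0.702
finger_force: 0.0
```

move_arm(plan=[0,0,0,0,0,0,5,0,0,0,0,0,0,5,0,0,0,0,0,0,5,0,0,0,0,0,0,5,0,0,0,0,0,0,5,0,0,0,0,0,0,5,0,0,0,0,0,0,5], newtons=60)

```text
time: 8.6
eef_pos: [0.6093, -0.1077, 0.2323]
tcp_rot: [0.703, 0.711, 0.002, 0.003]
contact_force: [4.1, 1.6, 4.6]
opening: 0.17
finger_force: 58.4
```

Run:
```python
import numpy as np
a=.25-np.linspace(0,1.1,23); print(np.diff(150*np.sin(a)).round(1),np.diff(150*np.cos(a)).round(1))
```

```text
[-7.3 -7.4 -7.4 -7.5 -7.5 -7.5 -7.5 -7.4 -7.4 -7.3 -7.2 -7.1 -7.  -6.8
 -6.7 -6.5 -6.3 -6.1 -5.9 -5.6 -5.4 -5.1] [ 1.7  1.3  0.9  0.6  0.2 -0.2 -0.6 -0.9 -1.3 -1.7 -2.  -2.4 -2.7 -3.1
 -3.4 -3.8 -4.1 -4.4 -4.7 -5.  -5.2 -5.5]
```

move_arm(plan=[-7.3,-0.1,1.7,0,0,0,5,-7.4,-0.1,1.3,0,0,0,5,-7.4,-0.1,0.9,0,0,0,5,-7.5,-0.1,0.6,0,0,0,5,-7.5,-0.1,0.2,0,0,0,5,-7.5,-0.1,-0.2,0,0,0,5,-7.5,-0.1,-0.6,0,0,0,5,-7.4,-0.1,-0.9,0,0,0,5,-7.4,-0.1,-1.3,0,0,0,5,-7.3,-0.1,-1.7,0,0,0,5,-7.2,-0.1,-2,0,0,0,5])

```text
time: 9.7
eef_pos: [0.5301, -0.1086, 0.2331]
tcp_rot: [0.703, 0.711, 0.005, 0.006]
contact_force: [7.2, 4.6, 11.0]
opening: 0.17
finger_force: 61.1
```

move_arm(plan=[-7.1,-0.1,-2.4,0,0,0,5,-7,-0.1,-2.7,0,0,0,5,-6.8,-0.1,-3.1,0,0,0,5,-6.7,-0.1,-3.4,0,0,0,5,-6.5,-0.1,-3.8,0,0,0,5,-6.3,-0.1,-4.1,0,0,0,5,-6.1,-0.1,-4.4,0,0,0,5,-5.9,-0.1,-4.7,0,0,0,5,-5.6,-0.1,-5,0,0,0,5,-5.4,-0.1,-5.2,0,0,0,5,0,0,0,0,0,0,5])

```text
time: 10.8
eef_pos: [0.4656, -0.1093, 0.1912]
tcp_rot: [0.703, 0.711, 0.004, 0.004]
contact_force: [8.2, 4.4, 4.5]
opening: 0.164
finger_force: 65.1
```

move_arm(plan=[-4,0,-4,0,0,0,5,-4,0,-4,0,0,0,5,0,0,0,0,0,0,5,0,0,0,0,0,0,5], newtons=80)

```text
time: 11.2
eef_pos: [0.4601, -0.1095, 0.1859]
tcp_rot: [0.703, 0.711, 0.006, 0.006]
contact_force: [11.2, 5.9, 9.2]
opening: 0.16
finger_force: 78.2
```

move_arm(plan=[-2.5,0,-3,0,0,0,5,-2,0,-2,0,0,0,5,0,0,0,0,0,0,5,0,0,0,0,0,0,5])

```text
time: 11.6
eef_pos: [0.46, -0.1096, 0.1854]
tcp_rot: [0.703, 0.711, 0.01, 0.011]
contact_force: [16.4, 10.5, 19.7]
opening: 0.163
finger_force: 79.3
```

Run:
```python
from m import *
r={k:cams.read_camera(k) for k in("side","top")}
S=cv2.resize(r["side"]["color"][130:270,205:345],(560,560),interpolation=3)
cv2.imwrite("pics/e.png",S[:,:,::-1])
print(ctrl.get_state()["contact_force"])
# expected bar ends at home, from hinge
hx,hy=.5723,-.1075
for th in (1.0,1.1):
  a=.25-th
  for s in(-.065,.065):
    u,v=proj(r["side"],[hx+.15*np.sin(a)-.014*s,hy+s-.002,.11+.15*np.cos(a)]); print(th,s,(u-205)*4,(v-130)*4)
```

```text
[16.29585776 10.88615458 19.15103544]
1.0 -0.065 302.77719199580633 351.00638413745105
1.0 0.065 158.00236128648635 274.7921025732601
1.1 -0.065 292.18845610082826 370.9245565929664
1.1 0.065 148.02224983549354 293.4451052406815
```

View pics/e.png

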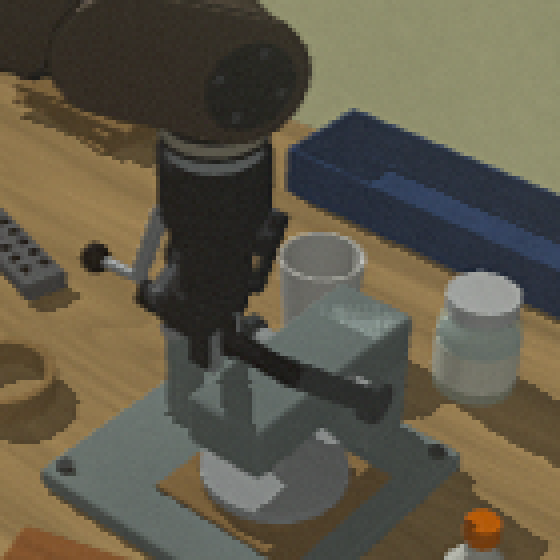

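The picture shows the bar's right end at about (292,372) in the crop, matching the prediction for 1.1 rad. The TCP did not move as the force rose, so the lever is at its stop. The knob is still flipped, at about (95,257) in the crop.

```bash
python3 -c "
from plant import order; print(order.sign_off())"
```

```text
the job is handed in; nothing more can be done
None
```

The safety catch is flipped fully outward and the lever is pulled home to its stop. The gripper is still holding the bar, and I handed the job in at about 12 s of robot time.

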